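# Fit the slot key into the light board's clamp knob

### The arm

A 6-joint arm with a two-finger parallel gripper is mounted at the origin on the work surface. World frame = base frame: x ahead of the robot, y to its left, z up, the work surface at z = 0. Lengths are in m, angles in rad, forces in N, time in s.
With the tool pointing down it reaches from about 0.275 to 0.875 m from the base axis. Payload 12.5 kg.
Tool frame: the origin (TCP) lies on the centre line of the jaws, within the pads' length; the fingertips stand r.finger_overhang ahead of it and the grasp point (between the pads) lies 3 mm ahead of it (r.finger_overhang is the distance from the TCP to the fingertips, in m); z points along the fingers, y is the direction in which the jaws open and shut (so a half turn about z gives the same grasp; the last joint's range is limited). The gripper opens to 85 mm and grips with 20 to 120 N. Pads are 22 mm wide; open, the fingers measure 114 mm over their backs; the gripper's body (76 mm by 85 mm) begins 54 mm behind the grasp point. The pads swing forward as they close: fully open they stand 13 mm farther back than shut.
Start: joints at [1.216, 0.351, 1.652, -0, 1.139, -0.085], TCP at [0.147, 0.53, 0.253] pointing down, gripper open.
Joint ranges: [-2.75, 2.75], [-0.79, 2.1], [0.01, 2.65], [-1.57, 4.71], [0.07, 3.14], [-2.87, 2.87]. Speed limits (rad/s): [2.22, 2.22, 2.79, 3.14, 3.14, 3.14].

### API

Orientations are given as a unit quaternion [x, y, z, w].
In Python, from cell import r, optics gives the robot as it stands. The module is installed in compiled form; this text tells all that it offers. Calls block until the motion is done:
- r.move_to(position, orientation): joint-space move of the TCP to a pose.
- r.move_linear(position, rot=None, vel=0.15): straight line of the TCP; rot=None keeps the orientation; vel is the mean speed in m/s.
- r.set_joints(angles): joint-space move.
- r.set_gripper(opening, squeeze=None): opening from 0.0 (shut) to 1.0 (fully open); squeeze is the grip in N (None keeps the last); returns when the fingers have stopped.
- r.sleep(seconds).
- r.inverse_kinematics(position, orientation): joint angles nearest the present ones, or None.
- optics.get_image(name): name is "scene" or "top"; returns a dict with "pixels" (400x640x3 uint8, red, green, blue), "depth" (400x640 float32, m along the optical axis (not along the pixel's ray), 0 where there is no reading), "fx", "fy", "cx", "cy" (pixels), "D" ([k1, k2, p1, p2, k3] as OpenCV has them; the pictures are not rectified), "camera_from_world" (4x4, takes a point from world to camera coordinates). Camera axes: x right, y down, z forward; pixel columns grow to the right and rows downward; lengths in m; the calibration is good to about 2 mm. A picture is of the moment at which its call begins.
A pose or a line that the arm cannot do raises r.PlanningError and nothing moves.
- r.hand_in(): hands the job in, once; it reports no verdict.
Readings, each from a call of its own:
- r.current_t(): time.
- r.current_q(): joint angles.
- r.current_qvel(): joint speeds.
- r.current_effort(): joint torques, N m.
- r.current_tool_pos(): TCP position.
- r.current_ee_rot(): TCP orientation.
- r.current_contact_force(): force on the tool from outside, world axes, zero at the start.
- r.current_torque(): the same for the moment, N m.
- r.current_opening(): opening from 0.0 (shut) to 1.0 (fully open).
Only numpy, scipy, OpenCV 4.12 (cv2) and the standard library are available. Lean on these libraries where they do the work, as an engineer would, in place of code of your own. Each camera call takes 0.05 s, during which the arm holds its last target. There are 200 camera calls.

### The job

The light board is about to be clamped: take the square-handled key out of the wooden tool rest and fit its flat blade into the straight slot in the top of the slotted clamp knob, fully home so that its collar lies on the knob, then let go and leave it standing upright there. Leave the round-handled awl standing in the tool rest.

Things in the scene. Friction and masses are not known exactly. Their poses are not given: they have to be found in the camera images.
- key_grip (a point): Centre of the key's square wooden handle, 24 x 24 x 60 mm tall. Below the handle: round steel collar, 56 mm across, 6 thick, then flat blade 28 wide, 8 thick, 25 long. Collar underside 36 mm, blade tip 61 mm below this point. z up, y along blade width, x its thickness; handle sides face x and y. Starts upright, collar on the tool rest (45 mm high), blade in one of two pockets 110 mm apart.
- knob_slot (a point): Centre of the slot's mouth at the top face of the slotted round aluminium knob (70 mm wide, top 58 mm above desk) on the light board's near edge. Slot 40 long, 20 wide, 30 mm deep, 4 mm bevel: the key's collar meets the knob before the blade bottoms. z up, y along the slot, x across; either way round fits. Turns stiffly about z, cannot lift. A like knob 170 mm away is solid, without slot
- awl_grip (a point): Axis of the awl, a bystander upright in the tool rest's other pocket: slim round wooden handle 18 mm wide with a 30 mm ball on top, 44 mm round collar, thin spike. This point is 36 mm above the collar's underside and 36 mm below the ball's top; z up
Not all that is in view belongs to the job. Leave any orange or red look-alike of the part that bears key_grip alone.

How it is judged:
At the end, for the whole second after the job is handed in: The key stands at rest and released in the slotted knob: its axis within 15 mm of the slot's centre, its collar within 5 mm of the knob's top face, upright within 10 degrees; the awl is within 30 mm of where it stood (horizontal distance between key_grip and knob_slot below 0.015 m and z of key_grip in the frame of knob_slot between 0.028 and 0.041 m and angle between key_grip's own z axis and vertical below 0.17 rad and linear speed of key below 0.02 m/s and distance of awl_grip from where it was at the start of the episode below 0.03 m); the robot touches nothing.
It fails at once if the awl is taken out of the rest or knocked over (distance of awl_grip from where it was at the start of the episode above 0.03 m or angle between awl_grip's own z axis and vertical above 0.5 rad).
It also fails if it takes over 38 s, if anything falls off the work surface, if the arm or the gripper's body presses on something with over 40 N, if the wrist force passes 120 N, or if a joint passes its speed limit or range.

## Working session

There is one attempt and no reset: what is moved stays moved. The work goes in short steps, each a Python script; the robot and the scene stay as the last script left them, time stands still between calls to the robot, and variables do not carry over. Pictures are saved under pics/ and viewed, about 8 in all and at most 12, crops included, and the job is handed in when it is done.

```bash
mkdir -p pics
cat > h.py <<'E'
import numpy as np, cv2
from cell import r, optics
def grab(n):
    im=optics.get_image(n); np.savez(f'/tmp/{n}.npz',**im); return im
def load(n): return dict(np.load(f'/tmp/{n}.npz'))
def K(im): return np.array([[im['fx'],0,im['cx']],[0,im['fy'],im['cy']],[0,0,1.]])
def ray(im,px):
    u=cv2.undistortPoints(np.array(px,float).reshape(-1,1,2),K(im),im['D']).reshape(-1,2)
    T=np.linalg.inv(im['camera_from_world'])
    return T[:3,3], (np.c_[u,np.ones(len(u))])@T[:3,:3].T
def onplane(im,px,z):
    o,d=ray(im,px); return o+d*((z-o[2])/d[:,2])[:,None]
def cloud(im):
    v,u=np.mgrid[0:400,0:640]; o,d=ray(im,np.c_[u.ravel(),v.ravel()])
    return (o+d*im['depth'].reshape(-1,1)).reshape(400,640,3)
def proj(im,P):
    T=im['camera_from_world']; return cv2.projectPoints(np.array(P,float).reshape(-1,1,3),cv2.Rodrigues(T[:3,:3])[0],T[:3,3],K(im),im['D'])[0].reshape(-1,2)
E
python3 - <<'E'
from h import *
for n in('scene','top'):
    im=grab(n); cv2.imwrite(f'pics/{n}0.png',im['pixels'][:,:,::-1])
    T=np.linalg.inv(im['camera_from_world']);print(n,T[:3,3].round(3),T[:3,2].round(3),im['fx'],(im['depth']>0).mean())
print(r.finger_overhang,r.current_t(),r.current_ee_rot())
E
```

```text
scene [1.053 0.169 1.095] [-0.484 -0.184 -0.856] 485.3143822295091 0.9960390625
top [ 0.321 -0.044  1.092] [ 0.161 -0.011 -0.987] 496.55753002060237 0.9959296875
0.022 0.1 [ 1.34509752e-01  9.90912121e-01 -5.28976305e-04 -1.21358557e-04]
```

View pics/top0.png

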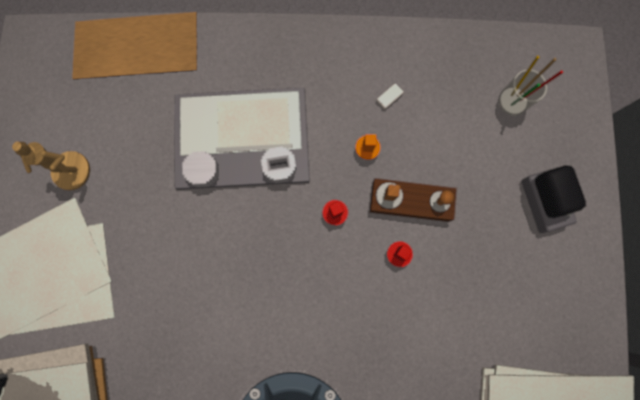

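View pics/scene0.png

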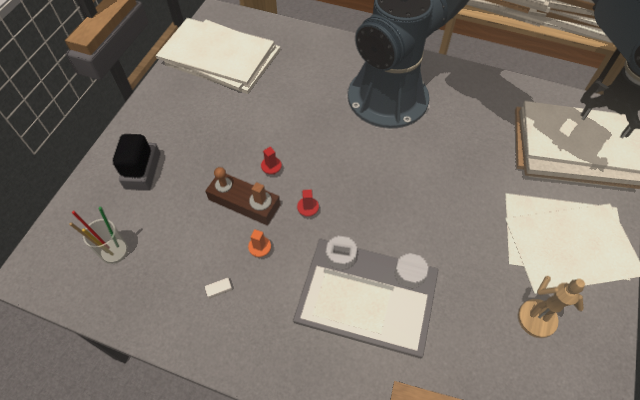

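Top view: key candidates are the wooden square handle in the rest (391,192), the orange decoy (369,146) and red decoys (335,212) and (400,254). The awl with its ball is at (445,199). The slotted knob is at (278,163) and the solid one at (200,168). My choice is (391,192), and I'll check it in a crop while measuring.

Run:
```python
from h import *
for n in('top','scene'):
    im=load(n); C=cloud(im); p=im['pixels'].astype(int)
    hsv=cv2.cvtColor(im['pixels'],cv2.COLOR_RGB2HSV)
    rois={'top':{'rest':(365,172,465,228),'knob':(255,140,302,188)},'scene':{'rest':(200,160,285,225),'knob':(322,232,360,268)}}[n]
    x0,y0,x1,y1=rois['rest']; c=C[y0:y1,x0:x1]; 
    for nm,(lo,hi) in {'tops':(.095,.14),'collar':(.046,.058),'restTop':(.038,.0475)}.items():
        m=((c[...,2]>lo)&(c[...,2]<hi)).astype(np.uint8)
        k,l,s,ce=cv2.connectedComponentsWithStats(m)
        for i in range(1,k):
            if s[i,4]>15:
                q=c[l==i]; rc=cv2.minAreaRect(q[:,:2].astype(np.float32)*1000)
                print(n,nm,s[i,4],(ce[i]+[x0,y0]).round(1),q.mean(0).round(4),np.percentile(q[:,2],[5,50,95]).round(4),np.round(rc[0],1),np.round(rc[1],1),round(rc[2],1))
    x0,y0,x1,y1=rois['knob']; c=C[y0:y1,x0:x1]
    g=p[y0:y1,x0:x1].sum(2)/3; m=(c[...,2]>.053)&(c[...,2]<.063)
    q=c[m]; (cx,cy),R=cv2.minEnclosingCircle(q[:,:2].astype(np.float32)*1000); print(n,'knob',cx,cy,R,np.median(q[:,2]))
    d=np.hypot(c[...,0]*1000-cx,c[...,1]*1000-cy)
    ms=((c[...,2]<.048)&(d<28)).astype(np.uint8); q=c[ms>0]
    if len(q)>5: print('slot depth',len(q),cv2.minAreaRect(q[:,:2].astype(np.float32)*1000))
    vv,uu=np.nonzero((g<110)&(d<28)); P=onplane(im,np.c_[uu+x0,vv+y0],.058)
    if len(vv)>5: print('slot dark',len(vv),cv2.minAreaRect(P[:,:2].astype(np.float32)*1000), (uu+x0).mean(),(vv+y0).mean())
s=load('scene')['pixels'];t=load('top')['pixels']
A=cv2.resize(t[130:230,250:470],None,fx=3.6,fy=3.0,interpolation=2)
B=cv2.resize(s[150:275,195:370],None,fx=792/175,fy=300/125,interpolation=2)
cv2.imwrite('pics/crop1.png',np.vstack([A,B])[:,:,::-1] if A.shape[1]==B.shape[1] else A[:,:,::-1])
```

```text
top tops 164 [392.5 190.6] [ 0.4991 -0.1986  0.1097] [0.0996 0.1108 0.1138] [ 500.2 -199.5] [24.7 24. ] 83.5
top tops 175 [446.5 197. ] [ 0.4878 -0.3082  0.1119] [0.1036 0.1128 0.1181] [ 489.  -310.1] [28.3 28.9] 26.3
top collar 1165 [409.7 198.8] [ 0.4931 -0.2454  0.0493] [0.0462 0.0486 0.0541] [ 494.6 -254.6] [180.5  70.3] 84.2
top collar 19 [452.3 215.3] [ 0.4593 -0.3373  0.0477] [0.0462 0.0471 0.05  ] [ 460.  -335.9] [11.4 14.7] 83.3
top restTop 1512 [414.9 199.6] [ 0.4921 -0.2572  0.0451] [0.0422 0.0453 0.0472] [ 495.  -255.5] [182.9  71.8] 84.2
top knob 564.2382202148438 37.099544525146484 37.978485107421875 0.05822257562012845
slot depth 159 ((567.206298828125, 37.9979248046875), (16.070466995239258, 39.76918029785156), 10.02922534942627)
slot dark 158 ((563.5357055664062, 37.64781951904297), (19.104103088378906, 38.9111328125), 10.843716621398926) 278.05696202531647 162.94303797468353
scene tops 114 [219.5 172.7] [ 0.4957 -0.304   0.1098] [0.1008 0.1104 0.1167] [ 493.7 -305.6] [26.4 28.6] 87.0
scene tops 124 [258.1 189.1] [ 0.5056 -0.195   0.1075] [0.0963 0.1099 0.1135] [ 503
[... 247 characters left out ...]
 52.4
scene collar 237 [260.7 203.4] [ 0.5109 -0.1925  0.0503] [0.0464 0.0502 0.0551] [ 509.7 -197.2] [60.6 68.3] 33.9
scene restTop 27 [271.1 164.7] [ 0.3867 -0.2181  0.0428] [0.0386 0.0434 0.0463] [ 386.7 -220.3] [16.8 30.7] 17.4
scene restTop 1006 [240.9 195.6] [ 0.5036 -0.2523  0.0439] [0.0402 0.0441 0.0467] [ 497.6 -251.7] [182.4  74. ] 84.9
scene knob 564.96533203125 41.53960037231445 37.91105270385742 0.057571435073168864
slot depth 101 ((558.2395629882812, 38.90275573730469), (9.918346405029297, 38.968997955322266), 14.629448890686035)
slot dark 54 ((572.0508422851562, 40.22016143798828), (38.47915267944336, 14.271927833557129), 84.59009552001953) 340.14814814814815 251.4814814814815
```

View pics/crop1.png

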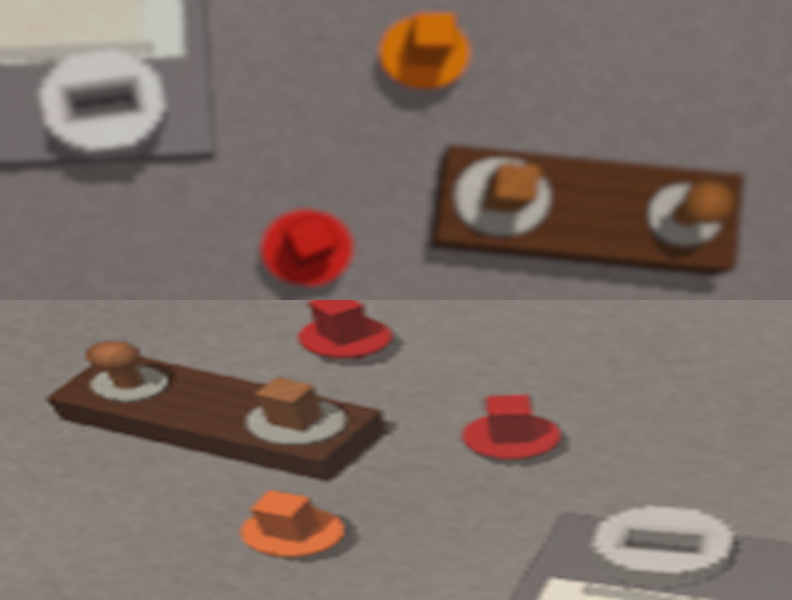

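The crop confirms the choice: the wooden square handle with its steel collar is at top px (391,192). Its height of 0.111 m and 24 mm side match the description. Averaged over both views, the key is at (0.502,-0.198) with yaw about -6° (mod 90), and the slot is at (0.5645,0.039) with yaw about +10.5°. Now I'll grasp it and lift it a little to see which way the blade runs.

```bash
cat >> h.py <<'E'
from scipy.spatial.transform import Rotation as Ro
def quat(deg): # tool down, jaw axis y at deg in world; the half turn with the smaller last joint
    a=np.radians(deg); y=np.array([np.cos(a),np.sin(a),0]); z=np.array([0,0,-1.])
    return Ro.from_matrix(np.c_[np.cross(y,z),y,z]).as_quat()
def best(p,degs):
    c=[(abs(q[5]),d) for d in degs for q in [r.inverse_kinematics(p,quat(d))] if q is not None]
    print('wrist',c); return min(c)[1]
E
python3 - <<'E'
from h import *
x,y=.502,-.198
d=best([x,y,.22],[84,-96]); r.set_gripper(.75,squeeze=60)
r.move_to([x,y,.20],quat(d)); print(r.current_t())
r.move_linear([x,y,.088],vel=.1)
print(r.current_contact_force())
r.set_gripper(0,squeeze=60); print('open',r.current_opening(),r.current_contact_force(),r.current_tool_pos())
r.move_linear([x,y,.26],vel=.12); print(d,'open',r.current_opening(),r.current_contact_force(),r.current_t())
out=[]
for n in('top','scene'):
    im=grab(n); u,v=proj(im,[x,y,.21])[0].astype(int); print(n,u,v)
    c=im['pixels'][max(0,v-60):v+60,max(0,u-65):u+65]; out.append(cv2.resize(c,(390,360),interpolation=2))
cv2.imwrite('pics/lift.png',np.hstack(out)[:,:,::-1])
E
```

```text
wrist [(np.float64(1.928041410359933), 84), (np.float64(1.21355124322986), -96)]
3.3083
[-0.19053614  0.98390476 -0.61364567]
open 0.27621691242026297 [ 0.2908645  -0.29295439  5.56972999] [ 0.50225324 -0.19810921  0.08840719]
-96 open 0.2719155125081269 [-0.05115694  0.49752674 -1.21033841] 6.6
top 400 179
scene 252 162
```

View pics/lift.png

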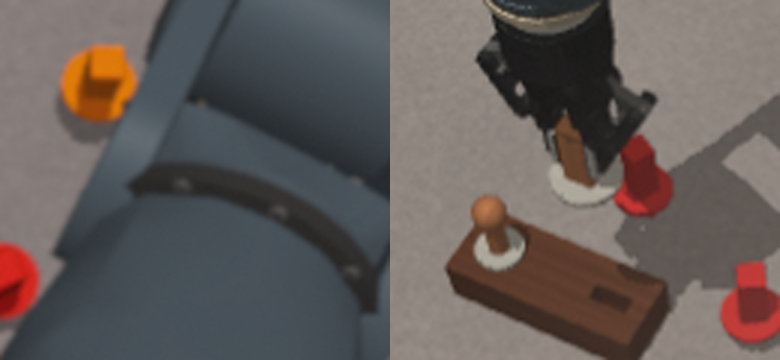

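The key is held (opening 0.27 ≈ 23 mm). In the scene half, the emptied pocket at crop px (610,298) runs along the rest, so the blade lies along the rest's long axis, which is the jaw axis. I'll turn it +16.5° to match the slot and hover over the knob.

Run:
```python
from h import *
x,y=.5645,.039
q=r.inverse_kinematics([x,y,.26],quat(-79.5)); print(q, r.current_q())
r.move_to([x,y,.26],quat(-79.5)); r.move_linear([x,y,.145],vel=.12)
r.sleep(.2);print(r.current_t(),r.current_tool_pos(),r.current_contact_force(),r.current_opening())
im=grab('scene'); u,v=proj(im,[x,y,.07])[0].astype(int); print(u,v)
c=im['pixels'][v-55:v+45,u-60:u+60]; cv2.imwrite('pics/hover.png',cv2.resize(c,(720,600),interpolation=2)[:,:,::-1])
# collar: bright, near z=.102
C=cloud(im); p=im['pixels'].astype(int); d=np.hypot(C[...,0]-x,C[...,1]-y)
m=(d<.045)&(abs(C[...,2]-.102)<.012)&(p.min(2)>110); P=C[m]
print(m.sum(),cv2.minEnclosingCircle(P[:,:2].astype(np.float32)*1000)); A=np.c_[P[:,:2]-[x,y],np.ones(len(P))]; print('plane',np.linalg.lstsq(A,P[:,2],rcond=None)[0])
m=(d<.045)&(abs(C[...,2]-.058)<.006)&(p.min(2)>110);P=C[m]; print('knob',m.sum(),P[:,:2].min(0),P[:,:2].max(0))
```

```text
[-1.32925889e-02  3.72702096e-01  1.60241214e+00 -4.44089210e-16
  1.16647842e+00  1.37424417e+00] [-4.61949536e-01  3.25584707e-01  1.67137560e+00 -4.75690073e-06
  1.14560605e+00  1.21356403e+00]
8.975 [0.56473603 0.03901214 0.14555956] [ 0.49846182  0.52484289 -0.62757518] 0.28141503476538327
340 246
171 ((566.1201782226562, 39.17336654663086), 27.419063568115234)
plane [0.00550045 0.00790426 0.10732105]
knob 329 [0.53868995 0.0054856 ] [0.6007967  0.07703228]
```

View pics/hover.png

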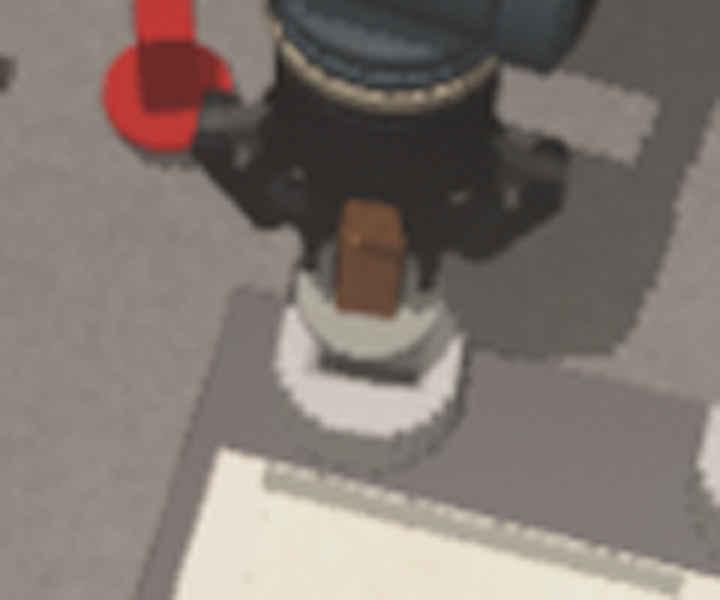

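The key hangs upright (fitted collar tilt under 1%). In the same view its collar is at (0.566,0.039) and the knob at about (0.565,0.041), so they agree within 2 mm against 6 mm of slack. Lowering with a force check.

Run:
```python
from h import *
x,y=.5645,.0402
f0=r.current_contact_force()
for z in [.130,.120,.112,.107,.104,.1025,.1015,.1005,.0995]:
    r.move_linear([x,y,z],vel=.04 if z>.104 else .02)
    f=r.current_contact_force()-f0; print(z,r.current_tool_pos().round(4),f.round(1))
    if f[2]>12: break
print(r.current_t(),r.current_opening(),r.current_torque().round(2))
im=grab('scene'); C=cloud(im); p=im['pixels'].astype(int); d=np.hypot(C[...,0]-x,C[...,1]-y)
m=(d<.026)&(C[...,2]<.08)&(C[...,2]>.05)&(p.min(2)>100);print(m.sum(),np.median(C[m][:,2]))
u,v=proj(im,[x,y,.07])[0].astype(int);c=im['pixels'][v-55:v+45,u-60:u+60]; cv2.imwrite('pics/in.png',cv2.resize(c,(720,600),interpolation=2)[:,:,::-1])
```

```text
0.13 [0.5645 0.0402 0.1298] [-0.4  0.5 -0.1]
0.12 [0.5644 0.0402 0.1197] [-0.8 -0.4  1.1]
0.112 [0.5643 0.0402 0.1117] [-0.1 -0.5  0.9]
0.107 [0.5643 0.0402 0.1067] [-0.8 -0.2  1. ]
0.104 [0.5644 0.0402 0.1039] [-0.3  0.5  0.6]
0.1025 [0.5645 0.0402 0.1024] [-0.5 -1.2  0.5]
0.1015 [0.5645 0.0402 0.1015] [-0.7 -0.1 -0.1]
0.1005 [0.5646 0.0402 0.1014] [-4.1  0.3 11.8]
0.0995 [0.5646 0.0402 0.1013] [-9.9 -0.9 22.8]
11.875 0.27173925606201826 [-0.04  1.48 -0.04]
143 0.06395240818853365
```

View pics/in.png

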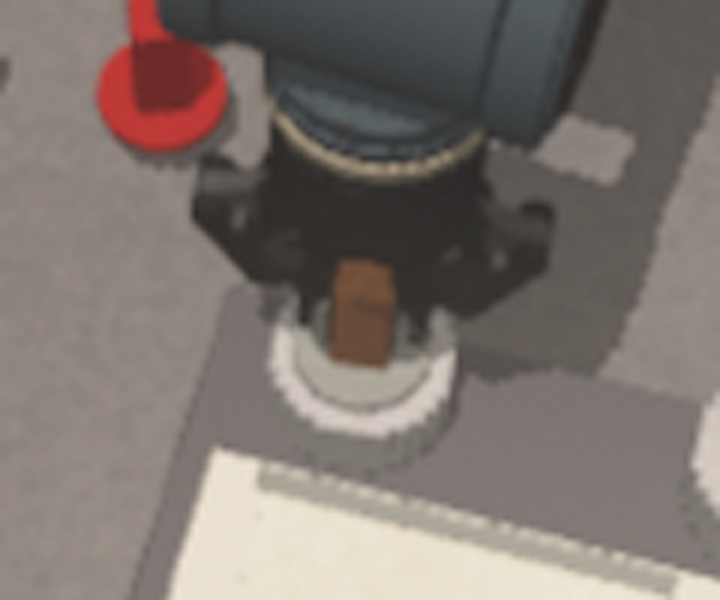

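The key is seated: contact came at the expected TCP height (0.1014), and the collar top at 0.064 m equals knob top + 6 mm. The picture shows the collar flat inside the knob rim at (360,380). Next I release, retreat and check.

Run:
```python
from h import *
x,y=.5645,.0402
r.move_linear([x,y,.1014],vel=.02); r.set_gripper(.7)
r.move_linear([x,y,.22],vel=.1); r.move_to([.40,.20,.30],r.current_ee_rot()); r.sleep(.3)
print(r.current_t(),r.current_contact_force().round(1))
out=[]
for n in('top','scene'):
    im=grab(n); C=cloud(im); p=im['pixels'].astype(int); d=np.hypot(C[...,0]-x,C[...,1]-y)
    for nm,lo,hi in(('handle',.11,.135),('collar',.061,.0675)):
        m=(d<.045)&(C[...,2]>lo)&(C[...,2]<hi); P=C[m]
        if len(P)>5: print(n,nm,m.sum(),np.median(P[:,2]),cv2.minAreaRect(P[:,:2].astype(np.float32)*1000))
    m=(np.hypot(C[...,0]-.491,C[...,1]+.308)<.03)&(C[...,2]>.095); print('awl',C[m].mean(0).round(4),cv2.minAreaRect(C[m][:,:2].astype(np.float32)*1000)[0])
    u,v=proj(im,[x,y,.07])[0].astype(int);c=im['pixels'][v-50:v+50,u-65:u+65]; out.append(cv2.resize(c,(390,300),interpolation=2))
cv2.imwrite('pics/done.png',np.hstack(out)[:,:,::-1])
```

```text
15.2083 [ 0.5 -0.8  0.1]
top handle 154 0.12396362537611777 ((562.5640869140625, 36.21360778808594), (23.956186294555664, 23.889503479003906), 10.218768119812012)
top collar 328 0.06407860064298099 ((560.8721313476562, 36.101043701171875), (69.06478118896484, 62.377044677734375), 71.983642578125)
awl [ 0.4878 -0.3081  0.1123] (488.66363525390625, -310.05279541015625)
scene handle 123 0.12252886675085695 ((565.6535034179688, 40.60196304321289), (25.39324951171875, 23.759510040283203), 11.025623321533203)
scene collar 213 0.06366467801802367 ((568.9469604492188, 40.710205078125), (52.78927993774414, 57.29018783569336), 6.537408828735352)
awl [ 0.4958 -0.3041  0.11  ] (493.5280456542969, -306.0991516113281)
```

View pics/done.png

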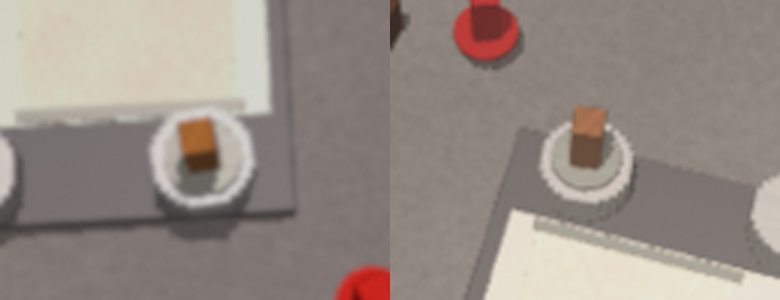

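Both views show the key standing upright and centred on the slotted knob. The handle top is at 0.123–0.124 m (0.124 expected), it is within 2 mm of the knob centre in each view, and the awl hasn't moved.

```bash
python3 -c "
from cell import r
r.hand_in();print(r.current_t())"
```

```text
the job is handed in; nothing more can be done
the job is handed in; nothing more can be done
```

I took the square-handled key out of the tool rest, turned it about 16.5° to line up with the slot, and lowered it into the slotted knob until it met contact. I then released it, backed the arm well clear, and handed in at about 15 s of robot time.

Last checks before handing in:
- **Seating:** the collar top is at 0.064 m, which is the knob's top face plus the collar's 6 mm, so the key is fully home.
- **Upright and centred:** the handle top is at 0.123–0.124 m (0.124 expected), and the axis is within about 2 mm of the knob centre in each view.
- **Awl:** it moved less than 1 mm in either view.
- **Forces:** the wrist force peaked at about 25 N while seating the key, and was about 0 at the end.

The two cameras disagree with each other by a steady 3–4 mm. I averaged them, and the slot's slack covered the difference. One early scene-view estimate of the slot's angle also disagreed, because the slot was partly hidden. I used the top-view value of about 10.5°, and the fit bore it out.

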